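Check the bottle roller's clutch and brake levers

TASK

Two hand-lever units of the bottle roller stand on the bench: the one with the long lever is the clutch, the one with the short lever the brake. With the fingers shut, press the long lever in with the backs of the fingers until it meets its stop, short of the bar, keep it there for a good second, and let it spring all the way out again; then press the short lever in to its stop in the same way and finish while still holding it there. Press from outside only, firmly but without forcing it: do not pinch the levers or touch the bars, and leave everything else on the bench alone.

Things in the scene. Friction and masses are not known exactly. Their poses are not given: they have to be found in the camera images.
- long_unit: the clutch unit, a stand bolted to the bench: dark base plate 120 (x) x 200 (y) x 10 mm, two grey posts 135 mm high at x = 20, y = +-88 mm that carry the fixed bar. Origin at the centre of the plate's underside; its +x is the way the lever is pressed in, so the lever stands on the bar's -x side. Nothing but the plate is under the lever.
- long_pivot (a point): axis of the long lever's upright pivot pin, 120 mm above the bench, at x = -16, y = +85 mm of the unit; axes as the unit's. The fork holding the pin reaches 138 mm high, 13 mm to either side along y. The lever, 150 mm long, runs from here towards the unit's -y: a level aluminium blade 10 mm thick, 22 mm high (109 to 131 mm above the bench), with a 22 mm ball end.
- long_bar: the fixed black bar behind the long lever: round, 26 mm thick, 190 mm long, along the unit's y; origin at its middle, 120 mm above the bench, at x = +20 mm of the unit. With the lever at its stop 18 mm of clear gap remain between blade and bar. The bar is not to be touched.
- long_lever (a joint): angle of the long lever (rad): 0 is at rest, splayed out 0.34 rad from the bar; grows as it is pressed in towards the bar; 0.34 is at its stop, where the blade is parallel to the bar. A spring returns it to 0: at the press point it needs about 1.9 N to start and 4.9 N at the stop. The stop is a firm rubber pad: 15 N moves it about 0.016 rad (2 mm) past the stop.
- long_press (a point): the point to press on the outer (away from the bar) face of the long lever, at mid height (120 mm above the bench), 115 mm from the pivot; it moves with the lever. x points from this outer face through the blade towards the bar, y back along the blade towards the pivot, z up.
- short_unit: the brake unit, a stand bolted to the bench: dark base plate 120 (x) x 200 (y) x 10 mm, two grey posts 135 mm high at x = 20, y = +-88 mm that carry the fixed bar. Origin at the centre of the plate's underside; its +x is the way the lever is pressed in, so the lever stands on the bar's -x side. Nothing but the plate is under the lever.
- short_pivot (a point): axis of the short lever's upright pivot pin, 120 mm above the bench, at x = -16, y = +85 mm of the unit; axes as the unit's. The fork holding the pin reaches 138 mm high, 13 mm to either side along y. The lever, 95 mm long, runs from here towards the unit's -y: a level aluminium blade 10 mm thick, 22 mm high (109 to 131 mm above the bench), with a 22 mm ball end.
- short_bar: the fixed black bar behind the short lever: round, 26 mm thick, 190 mm long, along the unit's y; origin at its middle, 120 mm above the bench, at x = +20 mm of the unit. With the lever at its stop 18 mm of clear gap remain between blade and bar. The bar is not to be touched.
- short_lever (a joint): angle of the short lever (rad): 0 is at rest, splayed out 0.45 rad from the bar; grows as it is pressed in towards the bar; 0.45 is at its stop, where the blade is parallel to the bar. A spring returns it to 0: at the press point it needs about 2.4 N to start and 5.9 N at the stop. The stop is a firm rubber pad: 15 N moves it about 0.025 rad (2 mm) past the stop.
- short_press (a point): the point to press on the outer (away from the bar) face of the short lever, at mid height (120 mm above the bench), 70 mm from the pivot; it moves with the lever. x points from this outer face through the blade towards the bar, y back along the blade towards the pivot, z up.
- bottle: clear glass lab bottle with a screw cap, 68 mm across, 145 mm tall, standing between the two units; loose, to be left alone; origin at the centre of its underside.
- big_bottle: brown glass lab bottle with a screw cap, 86 mm across, 180 mm tall, standing behind the units; loose, to be left alone; origin at the centre of its underside.
- beaker: open beaker, 70 mm across, 90 mm tall, to the right of the units; loose, to be left alone; origin at the centre of its underside.
- jar: small lidded jar, 60 mm across, 75 mm tall, to the left of the units; loose, to be left alone; origin at the centre of its underside.
- cap: loose screw cap, 44 mm across, 22 mm tall, lying on the bench in front; loose, to be left alone; origin at the centre of its underside.
- wrench: 150 mm open-ended wrench lying on the bench in front; loose, to be left alone; origin at the centre of its underside.
- rod: white stirring rod, 8 mm thick, 220 mm long, lying on the bench in front; loose, to be left alone; origin at its middle, x along it.

How it is judged (in metres and radians):
On the way, in this order (a step that is already met when the one before it is completed fails the run):
1. the long lever is held at its stop (within 0.03 rad) by the fingers from outside for 0.8 s, the short one at rest (value of joint long_lever above 0.31 rad and contact force between the fingers and long_unit above 4 N and x of the grasp point in the frame of long_press below -0.004 m and value of joint short_lever below 0.03 rad), for 0.8 s.
2. the long lever is let out again (below 0.03 rad) (value of joint long_lever below 0.03 rad), for 0.2 s.
3. the short lever is held at its stop (within 0.03 rad) by the fingers from outside for 0.3 s (value of joint short_lever above 0.42 rad and contact force between the fingers and short_unit above 4 N and x of the grasp point in the frame of short_press below -0.004 m), for 0.3 s.
At the end, for the whole second after the job is handed in: The fingers hold the short lever at its stop (within 0.03 rad) from its outer side with 4 to 35 N; the long lever is back out (below 0.03 rad) and untouched; the loose things are within 20 mm of where they stood (all of step 3 and contact force between the fingers and short_unit below 35 N and value of joint long_lever below 0.03 rad and contact force between the fingers and long_unit below 0.5 N and distance of each of bottle, big_bottle, beaker, jar, cap, wrench, rod from where it was at the start of the episode below 0.02 m); the arm keeps its last pose, push and grip.
It fails at once if a lever is forced (over 40 N) (contact force between the fingers and long_unit above 40 N or contact force between the fingers and short_unit above 40 N).
It fails at once if a bar is touched or squeezed (over 1.5 N) (contact force between any of the fingers, the arm and long_bar above 1.5 N or contact force between any of the fingers, the arm and short_bar above 1.5 N).
It fails at once if a lever is pinched: the grasp point lies in or behind the blade of a lever that the fingers press ((contact force between the fingers and long_unit above 1 N and x of the grasp point in the frame of long_press above 0.001 m) or (contact force between the fingers and short_unit above 1 N and x of the grasp point in the frame of short_press above 0.001 m)).
It fails at once if a loose thing is lifted, knocked or pushed more than 20 mm (distance of any of bottle, big_bottle, beaker, jar, cap, wrench, rod from where it was at the start of the episode above 0.02 m).
It also fails if it takes over 61 s, if anything falls off the work surface, if the arm or the gripper's body presses on something with over 40 N, if the wrist force passes 120 N, or if a joint passes its speed limit or range.

ROBOT

A 6-joint arm with a two-finger parallel gripper is mounted at the origin on the work surface. World frame = base frame: x ahead of the robot, y to its left, z up, the work surface at z = 0. Lengths are in mm, angles in rad, forces in N, time in s.
With the tool pointing down it reaches from about 350 to 775 mm from the base axis. Payload 7.3 kg.
Tool frame: the origin (TCP) lies on the front face of the gripper's body, between the roots of the fingers; the fingertips stand 66 mm ahead of it and the grasp point (between the pads) lies 47 mm ahead of it (bot.tcp_to_grasp is the z of the grasp point in the tool frame, in mm); z points along the fingers, y is the direction in which the jaws open and shut (so a half turn about z gives the same grasp; the last joint's range is limited). The gripper opens to 92 mm and grips with 3 to 60 N. Pads are 19 mm wide; open, the fingers measure 130 mm over their backs; the gripper's body (75 mm by 190 mm) begins 47 mm behind the grasp point.
Start: joints at [-1.247, 0.342, 1.524, -0, 1.275, -0.146], TCP at [237.694, -468.124, 292.241] pointing down, gripper open.
Joint ranges: [-2.53, 2.53], [-0.77, 2.02], [0.04, 2.7], [-1, 4.14], [0.28, 2.66], [-3.11, 3.11]. Speed limits (rad/s): [2.57, 2.57, 3.14, 3.14, 3.14, 3.14].

INTERFACE

Orientations are given as [roll, pitch, yaw] about the fixed x, y, z axes, in that order (R = Rz(yaw) Ry(pitch) Rx(roll)).
In Python, from plant import bot gives the robot as it stands.
- The arm moves only by the tool carry_out, never from a script. Its argument "deltas" is a list that holds one entry, the list of rows, each a list of 4 numbers: the shift along the tool's x, y, z in mm, then the turn about the tool's z in units of 5 degrees (1.0 is 5 degrees). A call has 1 to 20 rows; each row is the pose to reach, as a shift and turn from the pose commanded when the call began, along the tool's axes at that moment; what a row does not reach only later rows make up. A row lasts 1/10 s, in which the tool goes at most 50 mm and 8.59 degrees, less where a joint would pass 70% of its speed; a pose out of reach is approached as far as the arm can. A call with a gripper value outside its range is refused whole. "fingers" is the finger opening in mm, from 0 to 91.8, set as the call begins (left out, the last holds). The fingers move at their own pace and stop on an object; the grip force is fixed at half the most. Time passes only in rows, so rows that repeat a pose let the fingers close. It gives the time, the measured TCP pose, the force and the opening at its end, in the units of the state.
- bot.get_obs(): the state, without advancing time (a new reading comes with each control period).
- bot.capture(name): name is "side" or "top" or "wrist"; returns (picture, depth): 400x640x3 uint8, blue, green, red; 400x640 float32, mm along the optical axis (not along the pixel's ray), 0 where there is no reading.
- bot.camera_model(name): a dict with "K" (3x3 intrinsics, pixels), "distortion" ([k1, k2, p1, p2, k3] as OpenCV has them; the pictures are not rectified), "camera_from_world" (4x4, takes a point from world to camera coordinates). Camera axes: x right, y down, z forward; pixel columns grow to the right and rows downward; lengths in mm; the calibration is good to about 2 mm. A picture is of the moment at which its call begins: read the wrist's pose just before it. camera_model takes no time and is no camera call; for the wrist camera it gives the pose at the moment of the call.
- bot.close_job(): hands the job in, once; it reports no verdict.
The state is a dict: "time": time; "joint_positions": joint angles; "dq": joint speeds; "tau": joint torques, N m; "tool_pos": TCP position; "tcp_rot": TCP orientation; "contact_force": force on the tool from outside, world axes, zero at the start; "moment": the same for the moment, N m; "grip_width": finger opening in mm.
Only numpy, scipy, OpenCV 4.12 (cv2) and the standard library are available. Lean on these libraries where they do the work, as an engineer would, in place of code of your own. Each camera call takes 0.05 s, during which the arm holds its last target. There are 200 camera calls.

## Working session

There is one attempt and no reset: what is moved stays moved. The work goes in short steps, Python scripts to look and compute and a tool call to move; the robot and the scene stay as the last step left them, time stands still between calls to the robot, and variables do not carry over. Pictures are saved under pics/ and viewed, about 8 in all and at most 12, crops included, and the job is handed in when it is done.

Besides the shell and the picture viewer there is one more tool, called after ">>>" as a command line: name --argument value ..., lists and objects as JSON in quotes. carry_out: Moves the arm, as the interface text tells. Its arguments: {"type":"object","properties":{"deltas":{"type":"array","items":{"type":"array","items":{"type":"array","items":{"type":"number"}}}},"fingers":{"type":"number"}},"required":["deltas"]}

```bash
mkdir -p pics; cat > h.py <<'E'
import numpy as np, cv2
from plant import bot
def cap(n,f):
    p,d=bot.capture(n); cv2.imwrite('pics/%s.png'%f,p); np.save('pics/%s.npy'%f,d); return p,d
def pts(n,d):
    m=bot.camera_model(n);K=np.array(m['K']);T=np.linalg.inv(np.array(m['camera_from_world']))
    v,u=np.mgrid[0:400,0:640]
    q=cv2.undistortPoints(np.stack([u,v],-1).reshape(-1,1,2).astype(float),K,np.array(m['distortion'])).reshape(400,640,2)
    P=np.concatenate([q*d[...,None],d[...,None]],-1)
    return P@T[:3,:3].T+T[:3,3]
E
python3 - <<'E'
from h import *
for n in ['top','side']:
    p,d=cap(n,n+'1'); P=pts(n,d); np.save('pics/%sP.npy'%n,P)
    m=bot.camera_model(n); print(n,np.linalg.inv(np.array(m['camera_from_world'])).round(2), (d>0).mean())
print(bot.get_obs())
E
```

```text
top [[ 0.00000e+00 -9.90000e-01  1.70000e-01  3.73070e+02]
 [-1.00000e+00 -1.00000e-02 -2.00000e-02  1.92500e+01]
 [ 2.00000e-02 -1.70000e-01 -9.80000e-01  1.19165e+03]
 [ 0.00000e+00  0.00000e+00  0.00000e+00  1.00000e+00]] 0.995796875
side [[-7.7000e-01 -4.2000e-01  4.8000e-01 -7.5360e+01]
 [-6.3000e-01  5.0000e-01 -5.9000e-01  7.9088e+02]
 [ 1.0000e-02 -7.6000e-01 -6.5000e-01  9.7361e+02]
 [ 0.0000e+00  0.0000e+00  0.0000e+00  1.0000e+00]] 0.99586328125
{'time': 0.1, 'joint_positions': array([-1.24695954e+00,  3.42665956e-01,  1.52489985e+00, -1.26108872e-05,
        1.27539514e+00, -1.45997546e-01]), 'dq': array([-0.0007435 , -0.00080807, -0.00348141,  0.001149  ,  0.00147036,
       -0.00130588]), 'tau': array([ 2.20872971e-03, -4.32002699e+01, -2.44691277e+01,  7.19126081e-02,
        5.26192656e-02, -5.13907594e-05]), 'tool_pos': array([ 237.621246  , -467.85096118,  291.6152477 ]), 'tcp_rot': array([-3.14023716e+00, -1.87127978e-04,  4.69837885e-01]), 'contact_force': array([-0.38317634, -0.18657129, -0.74850486]), 'moment': array([ 0.03625911, -0.00064327,  0.03211621]), 'grip_width': 91.96888554847288}
```

View pics/top1.png

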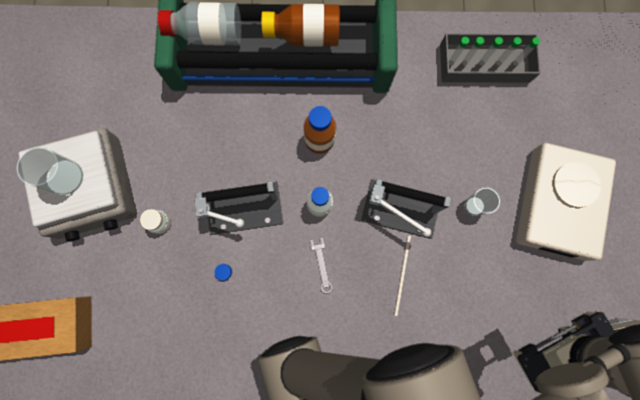

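View pics/side1.png

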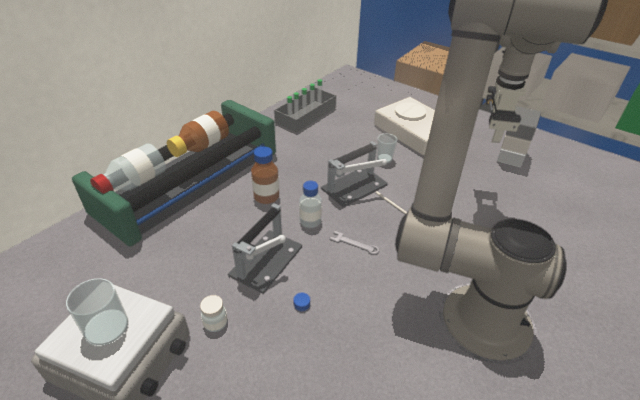

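The top view shows the long unit at about pixel (405,208) with its pivot at (377,190), and the short unit at about (240,208) with its pivot at (202,208). The side view agrees. Next I'll measure plates, bars and levers from the top depth.

```bash
python3 - <<'E'
from h import *
p=cv2.imread('pics/top1.png');P=np.load('pics/topP.npy');hsv=cv2.cvtColor(p,cv2.COLOR_BGR2HSV)
V=hsv[...,2]
for n,(u0,u1,v0,v1) in dict(long=(355,455,172,245),short=(190,290,175,240)).items():
    s=np.s_[v0:v1,u0:u1]; Q=P[s].reshape(-1,3); v=V[s].reshape(-1)
    print(n)
    for nm,mk in dict(bar=(v<50)&(Q[:,2]>118)&(Q[:,2]<150),lever=(v>130)&(Q[:,2]>118)&(Q[:,2]<150),plate=(Q[:,2]>5)&(Q[:,2]<16)&(v<90)).items():
        A=Q[mk]; 
        r=cv2.minAreaRect(A[:,:2].astype(np.float32))
        c=A.mean(0); w=np.linalg.svd(A[:,:2]-c[:2],full_matrices=False)[2][0]
        w=w*np.sign(w[1])
        t=(A[:,:2]-c[:2])@w
        print(nm,len(A),'rect',np.round(r[0],1),np.round(r[1],1),round(r[2],1),'mean',c.round(1),'dirdeg',np.degrees(np.arctan2(w[1],w[0])).round(2),'ends',(c[:2]+w*t.min()).round(1),(c[:2]+w*t.max()).round(1))
    c=cv2.resize(p[s],None,fx=4,fy=4,interpolation=cv2.INTER_CUBIC); cv2.imwrite('pics/%s_c.png'%n,c)
a=cv2.imread('pics/long_c.png');b=cv2.imread('pics/short_c.png');h=min(len(a),len(b))
cv2.imwrite('pics/both.png',np.hstack([a[:h],b[:h]]))
# loose things
for n,(u,v,r) in dict(bottle=(320,203,16),big=(320,130,22),beaker=(482,203,20),jar=(154,221,16),cap=(223,272,12),wrench=(321,265,28),rod=(403,275,42)).items():
    Q=P[v-r:v+r,max(0,u-r):u+r].reshape(-1,3);Q=Q[Q[:,2]>5]
    print(n,Q.mean(0).round(0),Q.min(0).round(0),Q.max(0).round(0)) if len(Q) else 0
E
```

```text
long
bar 594 rect [ 574.5 -226.6] [165.   40.7] 78.0 mean [ 580.3 -224.4  130.2] dirdeg 76.32 ends [ 559.9 -308.1] [ 599.1 -147.1]
lever 511 rect [ 544.4 -211.4] [192.6 106.3] 75.5 mean [ 549.4 -187.9  133.8] dirdeg 63.3 ends [ 500.3 -285.6] [ 584.7 -117.8]
plate 1682 rect [ 543.3 -208. ] [209.6 135.9] 67.7 mean [ 551.4 -212.7   10.3] dirdeg 81.11 ends [ 536.  -311.1] [ 568.7 -102.3]
short
bar 633 rect [582.4 212.1] [ 41.  169.5] 15.5 mean [580.6 218.  130.3] dirdeg 99.65 ends [596.  126.8] [567.1 296.9]
lever 439 rect [546.5 215.1] [ 97.8 193.8] 8.9 mean [541.  257.2 135. ] dirdeg 95.89 ends [555.1 120.3] [535.3 311.8]
plate 1979 rect [558.9 228. ] [127.4 224.7] 8.8 mean [551.1 208.2  10.5] dirdeg 100.59 ends [568.6 114.6] [526.9 337.8]
bottle [562.   8. 118.] [373. -35.   5.] [ 621.   47. 1192.]
big [745.   9. 130.] [373. -53.   5.] [ 852.   70. 1192.]
beaker [ 574. -423.   63.] [ 373. -501.    5.] [ 636.   19. 1192.]
jar [518. 433.  66.] [373.  19.   5.] [ 570.  501. 1192.]
cap [390. 264.  21.] [363. 235.   5.] [421. 294.  30.]
wrench [412.   4.  41.] [337. -70.   5.] [ 485.   79. 1192.]
rod [ 398. -208.  101.] [ 276. -330.    5.] [ 497.   19. 1192.]
```

View pics/both.png

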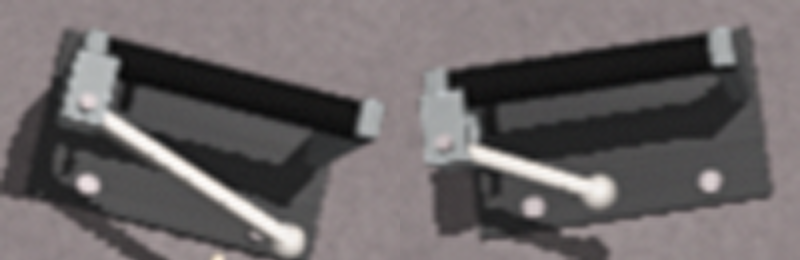

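```bash
cat >> h.py <<'E'
def ray(n,uv,z,m=None):
    m=m or bot.camera_model(n);T=np.linalg.inv(np.array(m['camera_from_world']))
    q=cv2.undistortPoints(np.array(uv,float).reshape(-1,1,2),np.array(m['K']),np.array(m['distortion'])).reshape(-1,2)
    D=np.c_[q,np.ones(len(q))]@T[:3,:3].T
    return T[:3,3]+D*((z-T[2,3])/D[:,2])[:,None]
E
python3 - <<'E'
from h import *
p=cv2.imread('pics/top1.png');P=np.load('pics/topP.npy');V=p.max(2)
for n,pin,ball,box,L in [('long',(377,197.2),(427.2,232),(355,455,172,245),150),('short',(201,210.7),(239.7,222.2),(190,290,175,240),95)]:
    a=ray('top',pin,138)[0];b=ray('top',ball,122)[0]
    u0,u1,v0,v1=box;s=np.s_[v0:v1,u0:u1];Q=P[s].reshape(-1,3);v=V[s].reshape(-1)
    A=Q[(v<50)&(Q[:,2]>129)&(Q[:,2]<140)]
    vx,vy,x,y=cv2.fitLine(A[:,:2].astype(np.float32),cv2.DIST_HUBER,0,.01,.01).ravel()
    w=np.array([vx,vy])*np.sign(vy)
    l=(a-b)[:2]
    yb=np.arctan2(w[1],w[0])-np.pi/2
    # bar line dist to pin
    nrm=np.array([w[1],-w[0]]); 
    print(n,'pin',a.round(1),'ball',b.round(1),'len',np.linalg.norm(l).round(1),'lever dir',np.degrees(np.arctan2(l[1],l[0])-np.pi/2).round(2),'bar yaw',np.degrees(yb).round(2),len(A),'perp pin->bar (36)',((np.array([x,y])-a[:2])@nrm).round(1))
E
```

```text
long pin [ 571.  -133.2  138. ] ball [ 487.2 -258.3  122. ] len 150.6 lever dir -33.81 bar yaw -14.74 409 perp pin->bar (36) 35.1
short pin [534.7 297.5 138. ] ball [509.  205.3 122. ] len 95.6 lever dir -15.58 bar yaw 8.56 442 perp pin->bar (36) 36.2
```

>>> carry_out --deltas '[[[15,-6,0,-0.5],[36,-15,0,-1.2],[60,-26,0,-2],[84,-36,0,-2.8],[108,-46,0,-3.6],[132,-56,0,-4.4],[156,-66,0,-5.2],[180,-77,0,-6],[204,-87,0,-6.8],[228,-97,0,-7.6],[252,-107,0,-8.4],[276,-118,0,-9.1],[290,-124,0,-9.5],[297,-127,0,-9.7],[298.6,-127.2,0,-9.72],[298.6,-127.2,0,-9.72],[298.6,-127.2,0,-9.72]]]' --fingers 0

```text
time: 1.8
tool_pos: [446.0, -220.0, 292.2]
tcp_rot: [-3.141, 0.0, 1.317]
contact_force: [-0.1, -0.0, 0.2]
grip_width: 0.7
```

```bash
python3 - <<'E'
from h import *
o=bot.get_obs();print({k:np.round(o[k],3) for k in ['time','tool_pos','tcp_rot','contact_force','grip_width']})
p,d=cap('wrist','w1');P=pts('wrist',d);V=p.max(2)
np.save('pics/w1P.npy',P)
E
```

```text
{'time': np.float64(1.8), 'tool_pos': array([ 445.963, -219.956,  292.188]), 'tcp_rot': array([-3.141,  0.   ,  1.317]), 'contact_force': array([-0.052, -0.037,  0.194]), 'grip_width': np.float64(0.691)}
```

View pics/w1.png

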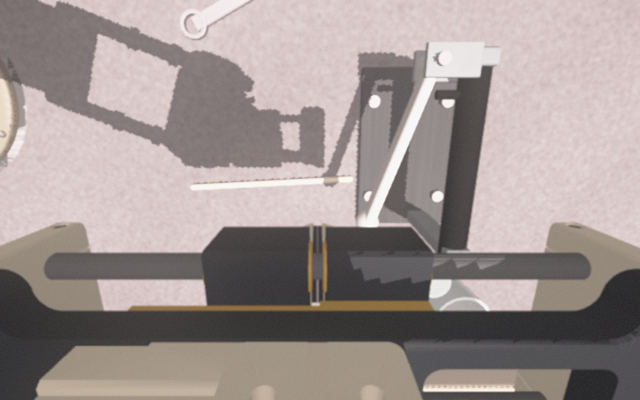

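The wrist view shows the shut fingers (205–430, 228–305), the long unit's pin at (444,58), its bar on the right and the ball just behind the fingers at (370,222). I'll refine the pivot, the yaw and the finger thickness from it.

```bash
python3 - <<'E'
from h import *
p=cv2.imread('pics/w1.png');P=np.load('pics/w1P.npy');V=p.max(2)
a=ray('wrist',(444,58),138)[0];print('pin',a.round(1))
S=P[60:220,445:500].reshape(-1,3);v=V[60:220,445:500].ravel()
A=S[(v<60)&(S[:,2]>127)&(S[:,2]<140)]
vx,vy,x,y=cv2.fitLine(A[:,:2].astype(np.float32),cv2.DIST_HUBER,0,.01,.01).ravel()
w=np.array([vx,vy])*np.sign(vy);print('bar yaw',np.degrees(np.arctan2(w[1],w[0])).round(2)-90,len(A),'perp',((np.array([x,y])-a[:2])@np.array([w[1],-w[0]])).round(1),A[:,2].max())
S=P[90:215,365:440].reshape(-1,3);v=V[90:215,365:440].ravel()
A=S[(v>170)&(S[:,2]>125)&(S[:,2]<137)];vx,vy,x,y=cv2.fitLine(A[:,:2].astype(np.float32),cv2.DIST_HUBER,0,.01,.01).ravel();print('lever',np.degrees(np.arctan2(vy,vx)).round(2)%180-90,len(A))
o=bot.get_obs();yaw=o['tcp_rot'][2];X=np.array([np.cos(yaw),np.sin(yaw)]);Y=np.array([np.sin(yaw),-np.cos(yaw)])
F=P-o['tool_pos']
for r in [232,245,260,280,300]:
    print(r,[(c,np.round([F[r,c,:2]@X,F[r,c,:2]@Y,P[r,c,2]],1).tolist()) for c in (206,215,225,300,410,420,429)])
E
```

```text
pin [ 571.9 -133.7  138. ]Traceback (most recent call last):
  File "<stdin>", line 6, in <module>
cv2.error: OpenCV(4.12.0) /io/opencv/modules/imgproc/src/linefit.cpp:50: error: (-215:Assertion failed) count > 0 in function 'fitLine2D_wods'
```

```bash
python3 - <<'E'
from h import *
p=cv2.imread('pics/w1.png');P=np.load('pics/w1P.npy');V=p.max(2)
print(P[130,[400,410,470,480]].round(0).tolist(),V[130,[400,410,470,480]])
a=ray('wrist',(403,140),131)[0];b=ray('wrist',(374,212),131)[0]
print('lever dir',np.degrees(np.arctan2(*(a-b)[1::-1]))-90)
e=ray('wrist',[(478,90),(456,240)],120);print(e.round(0))
o=bot.get_obs();yaw=o['tcp_rot'][2];X=np.array([np.cos(yaw),np.sin(yaw)]);Y=np.array([np.sin(yaw),-np.cos(yaw)])
F=P-o['tool_pos']
for r in [232,245,260,280,300]:
    print(r,[(c,np.round([F[r,c,:2]@X,F[r,c,:2]@Y,P[r,c,2]],1).tolist()) for c in (207,215,225,300,410,420,428)])
E
```

```text
[[533.0, -181.0, 122.0], [539.0, -183.0, 130.0], [588.0, -195.0, 133.0], [596.0, -197.0, 132.0]] [155 247  81  83]
lever dir -32.87954893962046
[[ 605. -165.  120.]
 [ 568. -301.  120.]]
232 [(207, [-88.2, -157.4, -0.3]), (215, [-88.4, -146.1, -0.8]), (225, [36.1, -27.6, 302.9]), (300, [36.0, -4.7, 302.7]), (410, [36.2, 28.8, 303.1]), (420, [-61.7, 123.3, 64.1]), (428, [-52.6, 123.6, 86.5])]
245 [(207, [-108.1, -159.1, 0.4]), (215, [35.8, -27.7, 311.6]), (225, [36.1, -24.7, 312.3]), (300, [36.1, -4.1, 312.3]), (410, [35.8, 26.3, 311.5]), (420, [36.4, 28.5, 312.8]), (428, [-107.9, 161.0, 0.7])]
260 [(207, [33.5, -28.5, 315.9]), (215, [34.0, -26.0, 316.8]), (225, [33.9, -23.5, 316.7]), (300, [33.9, -3.9, 316.5]), (410, [33.7, 25.0, 316.2]), (420, [33.8, 27.5, 316.5]), (428, [33.8, 29.6, 316.4])]
280 [(207, [27.7, -29.0, 316.2]), (215, [28.1, -26.6, 316.8]), (225, [28.3, -23.8, 317.2]), (300, [27.4, -4.1, 315.6]), (410, [27.4, 25.7, 315.6]), (420, [28.3, 27.8, 317.1]), (428, [27.6, 30.5, 315.9])]
300 [(207, [22.1, -29.3, 316.9]), (215, [22.1, -27.1, 316.9]), (225, [22.3, -24.3, 317.2]), (300, [22.2, -4.0, 317.1]), (410, [22.0, 25.8, 316.7]), (420, [21.4, 28.9, 315.9]), (428, [22.3, 30.5, 317.2])]
```

>>> carry_out --deltas '[[[0,0,10,0],[0,0,25,0],[0,0,42,0],[0,0,60,0],[0,0,78,0],[0,0,95,0],[0,0,110,0],[0,0,120,0],[0,0,125,0],[0,0,125,0],[0,0,125,0]]]'

```text
time: 2.95
tool_pos: [446.6, -219.8, 167.6]
tcp_rot: [3.141, 0.0, 1.318]
contact_force: [-0.2, 0.8, -0.6]
grip_width: 0.2
```

>>> carry_out --deltas '[[[0,3,0,0],[0,8,0,0],[0,13,0,0],[0,18,0,0],[0,23,0,0],[0,28,0,0],[0,33,0,0],[0,38,0,0],[0,43,0,0],[0,46,0,0],[0,48,0,0],[0,48,0,0],[0,48,0,0]]]'

```text
time: 4.25
tool_pos: [492.6, -231.4, 167.1]
tcp_rot: [-3.141, -0.0, 1.318]
contact_force: [-2.7, -0.3, -0.7]
grip_width: 0.3
```

```bash
python3 - <<'E'
from h import *
o=bot.get_obs();print({k:np.round(o[k],3) for k in ['time','tool_pos','tcp_rot','contact_force','moment','grip_width']})
p,d=cap('side','s2');cv2.imwrite('pics/s2c.png',cv2.resize(p[80:260,220:440],None,fx=3,fy=3))
E
```

```text
{'time': np.float64(4.25), 'tool_pos': array([ 492.597, -231.429,  167.097]), 'tcp_rot': array([-3.141, -0.   ,  1.318]), 'contact_force': array([-2.679, -0.347, -0.732]), 'moment': array([-0.049,  0.404, -0.001]), 'grip_width': np.float64(0.311)}
```

View pics/s2c.png

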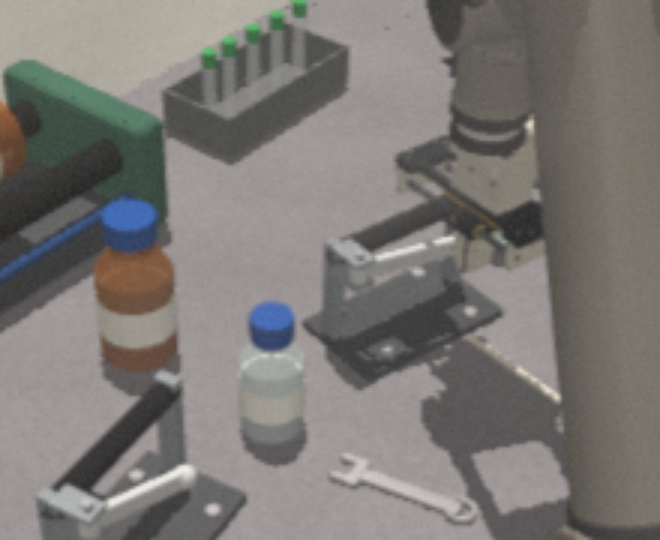

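The side view shows the fingers on the outer side of the long lever, which is already partly pressed, and the reading is 2.7 N. I'll push on until the force rises at the stop.

>>> carry_out --deltas '[[[0,3,0,0],[0,7,0,0],[0,11,0,0],[0,15,0,0],[0,18,0,0],[0,20,0,0],[0,20,0,0],[0,20,0,0]]]'

```text
time: 5.1
tool_pos: [512.1, -236.6, 167.2]
tcp_rot: [-3.141, 0.0, 1.318]
contact_force: [-6.1, -1.4, 1.8]
grip_width: 0.5
```

>>> carry_out --deltas '[[[0,1,0,0],[0,2,0,0],[0,3,0,0],[0,4,0,0],[0,4,0,0],[0,4,0,0]]]'

```text
time: 5.7
tool_pos: [515.8, -237.7, 167.2]
tcp_rot: [-3.141, 0.0, 1.318]
contact_force: [-4.6, -2.5, 1.2]
grip_width: 0.4
```

>>> carry_out --deltas '[[[0,1,0,0],[0,2,0,0],[0,3,0,0],[0,3,0,0],[0,3,0,0]]]'

```text
time: 6.2
tool_pos: [518.6, -238.6, 167.2]
tcp_rot: [-3.141, 0.001, 1.318]
contact_force: [-5.4, -2.5, 0.0]
grip_width: 0.7
```

>>> carry_out --deltas '[[[0,0.5,0,0],[0,1,0,0],[0,1.5,0,0],[0,1.5,0,0],[0,1.5,0,0]]]'

```text
time: 6.7
tool_pos: [519.2, -238.7, 167.2]
tcp_rot: [-3.139, 0.0, 1.318]
contact_force: [-10.1, -2.6, 2.9]
grip_width: 0.1
```

The force jumped to about 10 N while the TCP barely advanced, so the lever is at its stop. I'll hold it there.

>>> carry_out --deltas '[[[0,0.5,0,0],[0,0.5,0,0],[0,0.5,0,0],[0,0.5,0,0],[0,0.5,0,0],[0,0.5,0,0],[0,0.5,0,0],[0,0.5,0,0],[0,0.5,0,0],[0,0.5,0,0],[0,0.5,0,0],[0,0.5,0,0],[0,0.5,0,0],[0,0.5,0,0],[0,0.5,0,0]]]'

```text
time: 8.2
tool_pos: [519.3, -238.8, 167.2]
tcp_rot: [-3.138, 0.0, 1.318]
contact_force: [-11.6, -1.1, 3.8]
grip_width: 0.2
```

```bash
python3 - <<'E'
from h import *
o=bot.get_obs();print(o['contact_force'],o['tool_pos'])
p,d=cap('side','s3');q,d=cap('top','t3')
a=cv2.resize(p[110:220,300:440],(560,440));b=cv2.resize(q[165:265,350:480],(520,400))
b=cv2.copyMakeBorder(b,0,40,0,0,0);c=np.hstack([a,b]);cv2.imwrite('pics/c3.png',cv2.resize(c,(800,int(440*800/1080))))
E
```

```text
[-11.64843724  -1.08909192   3.78732082] [ 519.25332566 -238.76097595  167.15369875]
```

View pics/c3.png

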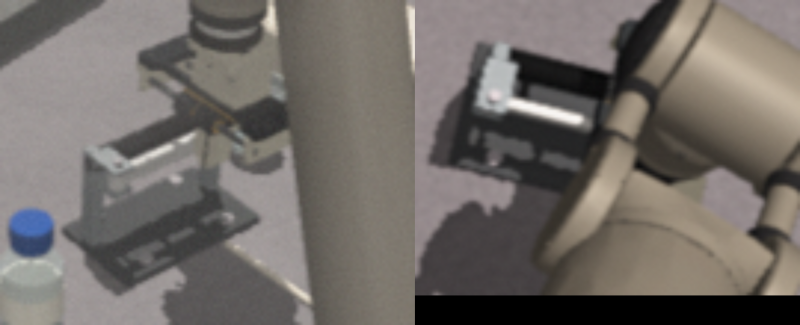

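Left crop: the blade lies parallel to the bar with a clear gap, and the fingers are on the outer side. Right crop: from above, the lever is parallel to the bar too. I'll let it spring out, lift, and cross to the short unit.

>>> carry_out --deltas '[[[0,-3,0,0],[0,-9,0,0],[0,-16,0,0],[0,-24,0,0],[0,-32,0,0],[0,-40,0,0],[0,-48,0,0],[0,-56,0,0],[0,-64,0,0],[0,-72,0,0],[0,-79,0,0],[0,-82,0,0],[0,-82,0,0],[0,-82,0,0],[0,-82,0,0],[0,-82,0,0]]]'

```text
time: 9.9
tool_pos: [441.7, -218.4, 167.2]
tcp_rot: [3.141, 0.0, 1.318]
contact_force: [-0.2, 0.2, -0.4]
grip_width: 0.5
```

>>> carry_out --deltas '[[[0,0,-10,0],[0,0,-25,0],[0,0,-42,0],[0,0,-60,0],[0,0,-78,0],[0,0,-95,0],[0,0,-110,0],[0,0,-120,0],[0,0,-125,0],[0,0,-125,0],[0,0,-125,0]]]'

```text
time: 11.0
tool_pos: [441.3, -218.1, 291.7]
tcp_rot: [-3.141, -0.0, 1.318]
contact_force: [-0.1, 0.2, 0.1]
grip_width: 0.5
```

>>> carry_out --deltas '[[[8,-2,0,-0.1],[25,-6,0,-0.3],[50,-11,0,-0.6],[75,-17,0,-0.9],[102,-23,0,-1.2],[130,-30,0,-1.5],[158,-36,0,-1.8],[186,-42,0,-2.1],[214,-49,0,-2.4],[242,-55,0,-2.7],[270,-62,0,-3.0],[298,-68,0,-3.3],[325,-74,0,-3.6],[350,-80,0,-3.9],[374,-85,0,-4.2],[395,-90,0,-4.5],[410,-94,0,-4.7],[418,-95.5,0,-4.78],[420.5,-96,0,-4.78],[420.5,-96,0,-4.78]]]'

```text
time: 13.0
tool_pos: [453.6, 212.8, 291.9]
tcp_rot: [-3.141, 0.0, 1.735]
contact_force: [-0.3, -1.6, -0.0]
grip_width: 0.7
```

```bash
python3 - <<'E'
from h import *
o=bot.get_obs();print(o['contact_force'],o['tool_pos'],o['tcp_rot'],o['time'])
q,d=cap('top','t4');p,d=cap('wrist','w4')
c=np.hstack([p,cv2.resize(q[165:265,350:480],(520,400))]);cv2.imwrite('pics/c4.png',cv2.resize(c,(800,276)))
E
```

```text
[-0.29224129 -1.56546678 -0.01200283] [453.56793888 212.81248359 291.92640574] [-3.14102492e+00  3.39067958e-04  1.73524477e+00] 13.0
```

View pics/c4.png

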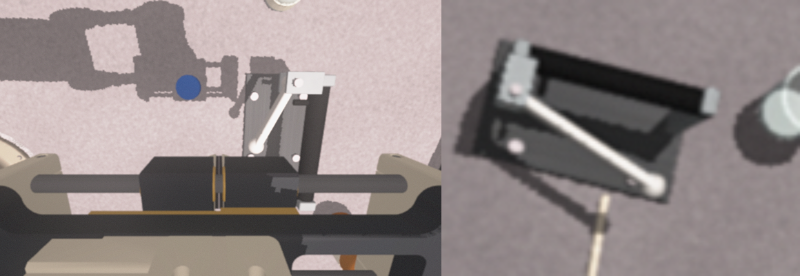

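The long lever is splayed fully out again (right). In the wrist view the short unit's pin is near (432,120) and its ball near (373,213). I'll check the pivot by ray.

```bash
python3 - <<'E'
from h import *
a=ray('wrist',(432,120),138)[0];b=ray('wrist',(372.6,213),122)[0];e=ray('wrist',[(474,118),(458,255)],120)
an=lambda l:np.degrees(np.arctan2(l[1],l[0]))-90
print(a,b,np.linalg.norm((a-b)[:2]),'yaw',an(a-b)+25.8,'edge',an(e[0]-e[1]))
E
```

```text
[536.86812618 294.80513383 138.        ] [509.63638075 202.66609163 122.        ] 96.07898342919938 yaw 9.334925810219833 edge 10.58272394523513
```

>>> carry_out --deltas '[[[0,0,10,0],[0,0,25,0],[0,0,42,0],[0,0,60,0],[0,0,78,0],[0,0,95,0],[0,0,110,0],[0,0,120,0],[0,0,125,0],[0,0,125,0],[0,0,125,0]]]'

```text
time: 14.2
tool_pos: [454.0, 212.9, 167.6]
tcp_rot: [3.141, -0.0, 1.735]
contact_force: [-0.3, 1.0, -0.9]
grip_width: 0.2
```

>>> carry_out --deltas '[[[0,3,0,0],[0,8,0,0],[0,13,0,0],[0,18,0,0],[0,23,0,0],[0,28,0,0],[0,33,0,0],[0,38,0,0],[0,43,0,0],[0,48,0,0],[0,53,0,0],[0,57,0,0],[0,60,0,0],[0,62,0,0],[0,62,0,0],[0,62,0,0]]]'

```text
time: 15.8
tool_pos: [514.7, 222.7, 166.9]
tcp_rot: [-3.14, 0.001, 1.735]
contact_force: [-4.8, -3.2, 0.2]
grip_width: 0.5
```

>>> carry_out --deltas '[[[0,1,0,0],[0,2,0,0],[0,3,0,0],[0,4,0,0],[0,5,0,0],[0,5,0,0],[0,5,0,0]]]'

```text
time: 16.5
tool_pos: [519.5, 223.3, 166.9]
tcp_rot: [-3.14, 0.001, 1.735]
contact_force: [-5.4, -4.1, 0.4]
grip_width: 0.6
```

>>> carry_out --deltas '[[[0,1,0,0],[0,2,0,0],[0,2,0,0],[0,2,0,0]]]'

```text
time: 16.9
tool_pos: [521.5, 223.5, 166.9]
tcp_rot: [-3.14, 0.001, 1.735]
contact_force: [-5.5, -4.6, 1.0]
grip_width: 0.6
```

>>> carry_out --deltas '[[[0,0.7,0,0],[0,1.5,0,0],[0,1.5,0,0],[0,1.5,0,0]]]'

```text
time: 17.3
tool_pos: [522.8, 223.6, 166.9]
tcp_rot: [-3.139, 0.001, 1.735]
contact_force: [-5.0, -5.6, 0.6]
grip_width: 0.3
```

>>> carry_out --deltas '[[[0,0.7,0,0],[0,1.5,0,0],[0,1.5,0,0],[0,1.5,0,0]]]'

```text
time: 17.7
tool_pos: [523.1, 223.6, 166.9]
tcp_rot: [-3.136, 0.002, 1.735]
contact_force: [-10.8, -7.6, 5.5]
grip_width: 0.2
```

>>> carry_out --deltas '[[[0,0.3,0,0],[0,0.3,0,0],[0,0.3,0,0],[0,0.3,0,0],[0,0.3,0,0],[0,0.3,0,0],[0,0.3,0,0],[0,0.3,0,0],[0,0.3,0,0],[0,0.3,0,0]]]'

```text
time: 18.7
tool_pos: [523.1, 223.6, 166.9]
tcp_rot: [-3.136, 0.002, 1.735]
contact_force: [-11.2, -6.8, 5.4]
grip_width: 0.1
```

```bash
python3 - <<'E'
from h import *
o=bot.get_obs();print(o['contact_force'],o['tool_pos'],o['time'])
p,d=cap('side','s5');q,d=cap('top','t5')
cv2.imwrite('pics/c5.png',cv2.resize(np.hstack([cv2.resize(p[180:300,200:340],(560,480)),cv2.resize(q[160:280,180:340],(640,480))]),(800,320)))
E
```

```text
[-11.24676572  -6.75465006   5.37459644] [523.099156   223.59563654 166.87848426] 18.7
```

View pics/c5.png

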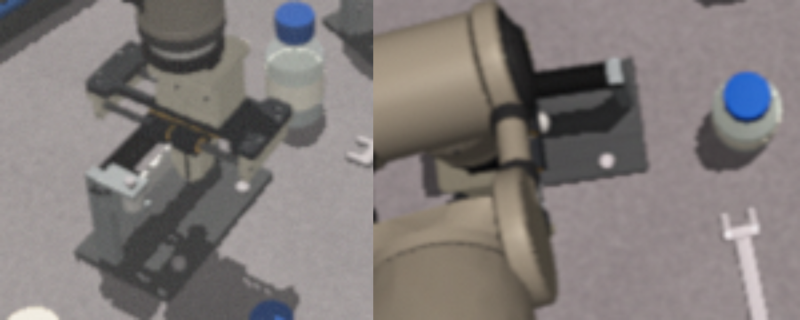

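The blade lies beside the bar, the fingers are outside it, and the bottle and wrench are where they were. The force holds steady at about 13 N, so I'll hand in.

```bash
python3 -c "
from plant import bot
print(bot.close_job())"
```

```text
the job is handed in; nothing more can be done
None
```

I pressed the long lever in to its stop and held it for well over a second. Then I let it spring fully out and pressed the short lever to its stop. I handed the job in at 18.7 s with the short lever still held; no verdict was reported.

- **Long lever:** The force jumped from about 6 N to 10–12 N while the tool barely moved, and pictures showed the blade parallel to the bar with a clear gap. After release, the top view showed it splayed fully out, and the force was near zero once the fingers had backed off.
- **Short lever:** The force rose the same way and held steady at about 13 N. The last picture showed the blade beside the bar with the fingers on the outer side.
- **Surroundings:** The bottle and wrench looked unmoved in the last view. I did not re-measure any of the loose things against where they started. No force suggested that a bar had been touched.
- **Disagreements:** Estimates of the short unit's angle ranged from 8.6° to 10.6°, and two readings of its pivot differed by about 3 mm. I used 9.4° and stopped by feel. The holding force also has about 7 N along the bar and 5 N upward, probably friction.

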